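# Load serving slates in the delivery carrier and bar them in

### The job

Get the serving slates ready for delivery: first lift the retaining bar off the carrier and lay it on the grey mat. Then slide each slate in the lane rack out over the rack's front edge so that it can be gripped, and pile all the slates flat, centred and square on the carrier's pad (however many there are); last, lay the bar back across the carrier, down in both notches with its overhang about equal at the two ends. Let go of everything and do not disturb the small bowl, the jar or the cup.

Things in the scene. Friction and masses are not known exactly. Their poses are not given: they have to be found in the camera images.
- rack: fixed steel rack, 304 mm wide (y), deck 45 mm above the bench; origin on the bench. Four lanes run along its x, open at both ends, front edge at x = -30 mm, rear edge at x = +170 mm. Lanes are 66 mm wide, centre lines at y = +111, +37, -37, -111 mm, parted by white ribs 8 mm wide and 9 mm high, so fingers cannot get beside a slate in a lane
- rack_mouth (a point): middle of the rack's front edge, at deck height (45 mm above the bench), in line with the middle rib; axes as the rack: -x points out of the front, where the bench is free and the space below the edge is open
- carrier: fixed grey carrier: base plate 120 (x) x 285 (y) x 6 mm, a cork pad block in the middle, upright cheeks at y = -130 and +130 mm (60 mm in x, 12 mm thick). Each cheek has an open-topped notch in its middle, 24 mm wide (x), 12 mm deep; notch floor 70 mm, cheek top 82 mm above the bench. Origin on the bench under the middle
- carrier_pad (a point): middle of the top of the pad block, 28 mm above the bench; the pad is 90 mm (x) by 46 mm (y), narrower than a slate, so fingers can pass down on both sides of it. Slates lie with their long side along the carrier's x; axes as the carrier
- carrier_rest (a point): where the bar's centre is when it lies across the carrier in both notches: mid-way between the cheeks, 78 mm above the bench, bar along the carrier's y axis
- mat_mid (a point): middle of the top of a thin fixed grey mat, 100 mm (x) by 360 mm (y), 2 mm thick, on the bench beyond the carrier (140 to 160 mm on its +x side)
- bar_mid (a point): centre of the retaining bar, a loose plain square aluminium bar 16 x 16 x 320 mm, 0.15 to 0.3 kg, long axis y; at the start it lies across the carrier in both notches
- slate1_mid (a point): centre of a loose dark slate, 96 mm long (x), 60 mm wide (y), 6 mm thick (z), about 0.1 kg; at the start flat in the lane at the rack's y = +111 mm, 52 mm or more clear behind it. May be absent (None). All slates are alike
- slate2_mid (a point): centre of a loose dark slate, 96 mm long (x), 60 mm wide (y), 6 mm thick (z), about 0.1 kg; at the start flat in the lane at the rack's y = +37 mm, 52 mm or more clear behind it. May be absent (None). All slates are alike
- slate3_mid (a point): centre of a loose dark slate, 96 mm long (x), 60 mm wide (y), 6 mm thick (z), about 0.1 kg; at the start flat in the lane at the rack's y = -37 mm, 52 mm or more clear behind it. May be absent (None). All slates are alike
- slate4_mid (a point): centre of a loose dark slate, 96 mm long (x), 60 mm wide (y), 6 mm thick (z), about 0.1 kg; at the start flat in the lane at the rack's y = -111 mm, 52 mm or more clear behind it. May be absent (None). All slates are alike
- ramekin_c (a point): bystander: small white bowl 60 mm across and 42 mm high, between rack and carrier (point half-way up)
- jar: bystander: amber jar 64 mm across and 100 mm high, in the middle of the far side
- cup: bystander: paper cup 76 mm across and 95 mm high, beyond the mat, in the middle of the far side
There are look-alikes about, which are no part of the job. What is shaped like the part that bears slate4_mid but orange is not meant. What is shaped like the part that bears slate3_mid but red is not meant.

How it is judged:
On the way, in this order (a step that is already met when the one before it is completed fails the run):
1. the bar has been laid on the mat and let go (x of bar_mid in the frame of mat_mid between -0.05 and 0.05 m and y of bar_mid in the frame of mat_mid between -0.1 and 0.1 m and z of bar_mid in the frame of mat_mid below 0.014 m and contact force between bar and the fingers below 0.1 N and linear speed of bar below 0.02 m/s), for 0.2 s.
2. all slates lie piled on the pad, flat and square, and let go (horizontal distance between each of slate1_mid, slate2_mid, slate3_mid, slate4_mid and carrier_pad below 0.018 m and (angle between slate1_mid's own z axis and vertical below 0.1 rad or angle between slate1_mid's own z axis and vertical above 3.04 rad) and angle between the x axis of each of slate1_mid, slate2_mid, slate3_mid, slate4_mid and the x axis of carrier, either way round below 0.2 rad and z of slate1_mid in the frame of carrier_pad between 0 and 0.024 m and contact force between each of slate1, slate2, slate3, slate4 and the fingers below 0.1 N and linear speed of each of slate1, slate2, slate3, slate4 below 0.02 m/s and (angle between slate2_mid's own z axis and vertical below 0.1 rad or angle between slate2_mid's own z axis and vertical above 3.04 rad) and z of slate2_mid in the frame of carrier_pad between 0 and 0.024 m and (angle between slate3_mid's own z axis and vertical below 0.1 rad or angle between slate3_mid's own z axis and vertical above 3.04 rad) and z of slate3_mid in the frame of carrier_pad between 0 and 0.024 m and (angle between slate4_mid's own z axis and vertical below 0.1 rad or angle between slate4_mid's own z axis and vertical above 3.04 rad) and z of slate4_mid in the frame of carrier_pad between 0 and 0.024 m), for 0.2 s.
At the end, for the whole second after the job is handed in: Every slate present lies flat (within 0.1 rad) on the pad or on another slate, its centre within 18 mm of the pad's centre and square to the carrier within 0.2 rad; the bar lies in both notches (within 4 mm of its seated height, centred within 18 mm along its length); all released and at rest (all of step 2 and z of bar_mid in the frame of carrier_rest between -0.004 and 0.004 m and y of bar_mid in the frame of carrier_rest between -0.018 and 0.018 m and x of bar_mid in the frame of carrier_rest between -0.007 and 0.007 m and angle between the y axis of bar_mid and the y axis of carrier, either way round below 0.06 rad and contact force between bar and the fingers below 0.1 N and linear speed of bar below 0.02 m/s); the robot touches nothing.
It fails at once if the bowl, the jar or the cup is pushed more than 40 mm (distance of any of ramekin_c, jar, cup from where it was at the start of the episode above 0.04 m).
Of slate1, slate2, slate3, slate4 only 3 to 4 are there at a start; the rules pass over those that are not, and their reading is None.
At some moment in a run one of bar may be knocked a few centimetres aside while the robot is not near it.
Once in a run the grip may slacken for a moment while it holds something.
It also fails if it takes over 210 s, if anything falls off the work surface, if the arm or the gripper's body presses on something with over 40 N, if the wrist force passes 120 N, or if a joint passes its speed limit or range.

### The arm

A 7-joint arm with a two-finger parallel gripper is mounted at the origin on the work surface. World frame = base frame: x ahead of the robot, y to its left, z up, the work surface at z = 0. Lengths are in m, angles in rad, forces in N, time in s.
With the tool pointing down it reaches from about 0.4 to 0.9 m from the base axis. Payload 5.6 kg.
Tool frame: the origin (TCP) lies midway between the tips of the shut fingers; the grasp point (between the pads) lies 19 mm behind it; y points along the fingers, z is the direction in which the jaws open and shut, and the axes are right-handed (so a half turn about y gives the same grasp; the last joint's range is limited). The gripper opens to 92 mm and grips with 3 to 60 N. Pads are 20 mm wide; open, the fingers measure 128 mm over their backs; the gripper's body (75 mm by 189 mm) begins 69 mm behind the grasp point.
Start: joints at [-1.35, 0.468, -0.012, 1.603, 0.006, 1.071, -0.056], TCP at [0.17, 0.628, 0.215] pointing down, gripper open.
Joint ranges: [-2.53, 2.53], [-0.31, 2.02], [-1.57, 1.55], [0.28, 2.44], [-1.29, 4.43], [0.15, 1.84], [-2.92, 2.92]. Speed limits (rad/s): [2.57, 2.57, 3.14, 3.14, 3.14, 3.14, 3.14].

### API

Orientations are given as a 3x3 rotation matrix whose columns are the frame's x, y, z axes.
In Python, from station import env, effector, solver, viewer, workorder, search_frame, tip_of gives the robot as it stands. Calls block until the motion is done:
- env.reach(position, orientation): joint-space move of the TCP to a pose.
- env.movel(position, frame=None, rate=0.15): straight line of the TCP; frame=None keeps the orientation; rate is the mean speed in m/s.
- env.goto_joints(angles): joint-space move.
- effector.release() and effector.grasp(squeeze=None): open the fingers fully, or close them until they stop; squeeze is the grip in N (None keeps the last).
- env.pause(seconds).
- solver.inverse_kinematics(position, orientation): joint angles nearest the present ones, or None.
- env.sense(): the state.
- viewer.read_camera(name): name is "scene" or "top" or "wrist"; returns (picture, depth): 400x640x3 uint8, red, green, blue; 400x640 float32, m along the optical axis (not along the pixel's ray), 0 where there is no reading.
- viewer.camera_info(name): a dict with "intrinsics" (3x3 intrinsics, pixels), "dist_coeffs" ([k1, k2, p1, p2, k3] as OpenCV has them; the pictures are not rectified), "eye" and "rotation" of the camera in the world; the wrist camera has in their place "T_tool_cam" (4x4, takes a point from camera to tool coordinates, whose origin is the TCP and whose axes are the tool frame's). Camera axes: x right, y up, looking along -z (the intrinsics and any distortion apply to the point x, -y, -z); pixel columns grow to the right and rows downward; lengths in m; the calibration is good to about 2 mm. A picture is of the moment at which its call begins: read the wrist's pose just before it. camera_info takes no time and is no camera call.
A pose or a line that the arm cannot do raises env.PlanningError and nothing moves.
- workorder.finish_job(): hands the job in, once; it reports no verdict.
Trained networks look in the newest picture that a camera, given by its name, has taken for a name from the list of things; names that differ only in an ending like _2 or _b are one class to them, and where a whole thing is asked for, a point or a joint stands for the part that bears it (a point fixed in the world has none). Each returns a list of dicts, best first, with "score" (0 to 1); they miss things now and then, are a little off and sometimes report something else, mostly with a low value. They report only what shows in the picture. A call takes as long as a camera call. They do not tell look-alikes from the thing itself.
- search_frame(camera, name): "at" ([x, y, z] in m, in world coordinates, good to about 4 mm: the middle of the surface that is visible of it).
- tip_of(camera, name): "at" ([x, y, z] in m, in world coordinates, good to about 4 mm: a listed point, or the origin of a listed thing).
The state is a dict: "t": time; "joint_positions": joint angles; "joint_velocities": joint speeds; "tau": joint torques, N m; "ee_pos": TCP position; "tcp_rot": TCP orientation; "wrist_force": force on the tool from outside, world axes, zero at the start; "moment": the same for the moment, N m; "gripper_width": finger opening in m.
Only numpy, scipy, OpenCV 4.12 (cv2) and the standard library are available. Lean on these libraries where they do the work, as an engineer would, in place of code of your own. Each camera call takes 0.05 s, during which the arm holds its last target. There are 200 camera calls.

## Working session

There is one attempt and no reset: what is moved stays moved. The work goes in short steps, each a Python script; the robot and the scene stay as the last script left them, time stands still between calls to the robot, and variables do not carry over. Pictures are saved under pics/ and viewed, on a budget of 14 in all, crops included, one or two more only if the job needs it, and the job is handed in when it is done.

```bash
mkdir -p pics; ls; cat > look.py <<'E'
from station import env, effector, solver, viewer, workorder, search_frame, tip_of
import numpy as np, cv2
np.set_printoptions(precision=4,suppress=True)
def snap(cam,fn=None):
    s=env.sense(); im,d=viewer.read_camera(cam)
    if fn: cv2.imwrite('pics/'+fn,im[:,:,::-1])
    return im,d,s
def campose(cam,s=None):
    i=viewer.camera_info(cam)
    if 'eye' in i: return np.array(i['rotation']),np.array(i['eye']),i
    T=np.array(i['T_tool_cam']);R=np.array(s['tcp_rot'])
    return R@T[:3,:3],R@T[:3,3]+np.array(s['ee_pos']),i
def world(cam,uv,d=None,s=None,z=None):
    "pixels -> world, by depth d (per pixel) or on plane z"
    R,e,i=campose(cam,s)
    n=cv2.undistortPoints(np.array(uv,float).reshape(-1,1,2),np.array(i['intrinsics']),np.array(i['dist_coeffs'],float)).reshape(-1,2)
    r=np.c_[n[:,0],-n[:,1],-np.ones(len(n))]@R.T
    if z is not None: d=(z-e[2])/r[:,2]
    return e+r*np.reshape(d,(-1,1))
E
python3 - <<'E'
from look import *
for c in ['top','scene']:
    im,d,s=snap(c,c+'0.png')
    i=viewer.camera_info(c);print(c,i['eye'],np.array(i['rotation']).tolist(),i['intrinsics'],i['dist_coeffs'])
    for n in ['rack','rack_mouth','carrier','carrier_pad','carrier_rest','mat_mid','bar_mid','slate1_mid','slate2_mid','slate3_mid','slate4_mid','ramekin_c','jar','cup']:
        print(n,[(np.round(r['at'],3).tolist(),round(r['score'],2)) for r in tip_of(c,n)][:5])
print(viewer.camera_info('wrist'));print(env.sense())
E
```

```text
pics
top [0.4958 0.0054 0.8391] [[-0.002545732555740828, 0.9974816761458707, -0.0708789460910576], [-0.9999942127816349, -0.0023793548008387675, 0.0024316813052329346], [0.0022569113835362005, 0.070884726309383, 0.9974819607025737]] [[363.9163   0.     323.4631]
 [  0.     363.9163 197.3804]
 [  0.       0.       1.    ]] [-0.0536  0.      0.      0.      0.    ]
rack [([0.478, -0.229, 0.004], 0.92)]
rack_mouth [([0.444, -0.23, 0.046], 0.82)]
carrier [([0.466, 0.22, -0.002], 0.68), ([0.5, 0.002, 0.015], 0.3)]
carrier_pad [([0.469, 0.221, 0.026], 0.85)]
carrier_rest [([0.466, 0.22, 0.076], 0.79)]
mat_mid [([0.618, 0.217, 0.002], 0.77)]
bar_mid [([0.467, 0.224, 0.079], 0.64), ([0.495, 0.003, 0.017], 0.32)]
slate1_mid [([0.513, -0.111, 0.044], 0.77)]
slate2_mid []
slate3_mid [([0.313, 0.167, 0.004], 0.68), ([0.523, -0.258, 0.05], 0.64)]
slate4_mid [([0.277, -0.231, -0.002], 0.89), ([0.348, -0.056, 0.003], 0.78), ([0.554, -0.327, 0.047], 0.73), ([0.523, -0.257, 0.049], 0.38)]
ramekin_c [([0.499, 0.001, 0.017], 0.73)]
jar [([0.758, 0.07, 0.003], 0.79), ([0.468, 0.221, -0.003], 0.29)]
cup 
[... 1404 characters left out ...]
8 , -0.9661, -0.1691],
       [ 1.    , -0.0006, -0.    ,  0.0007],
       [ 0.    ,  0.    ,  0.    ,  1.    ]])}
{'t': 1.5, 'joint_positions': array([-1.35  ,  0.4675, -0.0116,  1.6027,  0.006 ,  1.0714, -0.0563]), 'joint_velocities': array([ 0.0006, -0.0021, -0.0016,  0.0015,  0.0002,  0.0009, -0.0004]), 'tau': array([ -0.    , -52.0403,  -0.0124, -24.4051,  -0.0567,   0.0114,
         0.    ]), 'ee_pos': array([0.1696, 0.6275, 0.2146]), 'tcp_rot': array([[ 0.9654,  0.0001,  0.2608],
       [-0.2608,  0.    ,  0.9654],
       [ 0.0001, -1.    ,  0.    ]]), 'wrist_force': array([ 0.1436,  0.3968, -0.3975]), 'moment': array([ 0.0105, -0.0164,  0.004 ]), 'gripper_width': 0.09205021291387731}
```

View pics/top0.png

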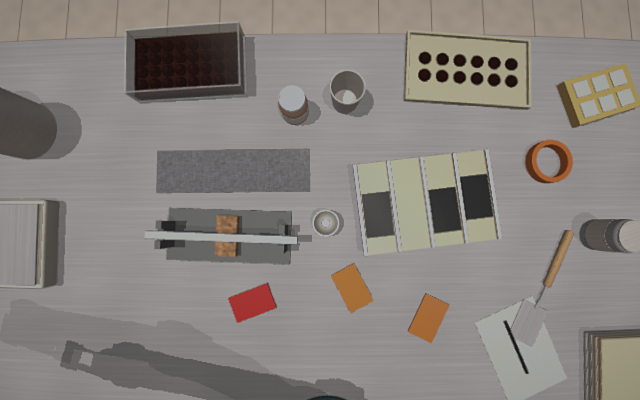

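View pics/scene0.png

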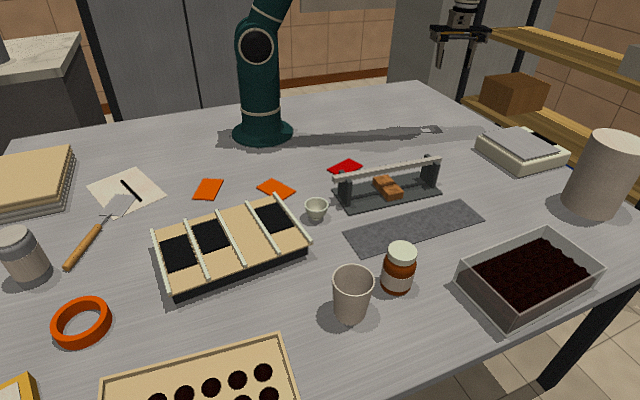

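Top view: dark slates at px (379,214), (445,210) and (477,197), in lanes 1, 3 and 4. Lane 2 (409,207) is empty. The look-alikes, lying in front on the bench, are red (252,302) and orange (352,287), (428,317). The bar runs (145,235)–(298,240) and the mat is at (233,171). Next I measure these metrically and take a confirming crop.

```bash
cat >> look.py <<'E'
def cloud(cam='top'):
    im,d,s=snap(cam); h,w=d.shape
    uv=np.stack(np.meshgrid(np.arange(w),np.arange(h)),-1).reshape(-1,2)
    P=world(cam,uv,d.reshape(-1),s).reshape(h,w,3); P[d==0]=np.nan
    return im,P,s
def rect(m,P,mn=30):
    "min-area rectangles of connected regions of mask m, in world xy (mm): centre, long, short, angle of long side, z"
    n,L,st,_=cv2.connectedComponentsWithStats(m.astype(np.uint8),connectivity=4); out=[]
    for k in range(1,n):
        if st[k,4]<mn: continue
        p=P[L==k]; (c,(a,b),_)=r=cv2.minAreaRect((p[:,:2]*1000).astype(np.float32))
        q=cv2.boxPoints(r); e=max(q[1]-q[0],q[2]-q[1],key=np.linalg.norm); an=np.degrees(np.arctan2(e[1],e[0]))
        out.append((np.round(c,1),round(max(a,b)),round(min(a,b)),round((an+90)%180-90,1),round(np.median(p[:,2])*1000,1),st[k,4]))
    return out
E
python3 - <<'E'
from look import *
im,P,s=cloud(); X,Y,Z=np.moveaxis(P,-1,0); g=im.astype(int); 
rk=(X>.38)&(X<.68)&(Y<-.06)&(Y>-.42)
print('rack',rect(rk&(Z>.035)&(Z<.07),P,500))
print('slates',rect(rk&(Z>.035)&(Z<.07)&(g.max(2)<70),P))
print('ribs',rect(rk&(Z>.0505)&(Z<.07),P))
c=(X>.35)&(X<.56)&(Y>.04)&(Y<.40)
print('bar/cheek',rect(c&(Z>.065),P)); print('bar',rect(c&(Z>.083),P))
print('base',rect(c&(Z<.06)&(Z>-.01)&(g.max(2)<115),P,200))
print('pad',rect(c&(Z>.02)&(Z<.04)&(g[:,:,0]-g[:,:,2]>40),P))
print('mat',rect((X>.56)&(X<.68)&(Y>.02)&(Y<.42)&(g.max(2)<130)&(Z<.02),P,300))
cv2.imwrite('pics/crop0.png',cv2.resize(im[130:350,130:510,::-1],None,fx=2.1,fy=2.1,interpolation=cv2.INTER_CUBIC))
E
```

```text
rack [(array([ 542.5, -222.5]), 305, 202, np.float32(-83.2), np.float64(46.2), np.int32(12575))]
slates [(array([ 553.5, -333.9]), 93, 64, np.float32(5.7), np.float64(50.5), np.int32(1136)), (array([ 524.9, -260. ]), 93, 60, np.float32(6.7), np.float64(50.4), np.int32(1141)), (array([ 548.1, -126.7]), 29, 24, np.float32(6.4), np.float64(50.5), np.int32(44)), (array([ 472.2, -103.1]), 36, 17, np.float32(65.0), np.float64(50.3), np.int32(43))]
ribs [(array([ 560.9, -368.6]), 200, 11, np.float32(6.9), np.float64(53.4), np.int32(369)), (array([ 552.5, -296.1]), 199, 12, np.float32(7.1), np.float64(53.3), np.int32(365)), (array([ 543.2, -227.3]), 199, 20, np.float32(5.7), np.float64(53.1), np.int32(350)), (array([ 534.2, -148.8]), 199, 9, np.float32(6.7), np.float64(53.1), np.int32(352)), (array([525.7, -75.2]), 199, 8, np.float32(6.7), np.float64(53.5), np.int32(344)), (array([ 587.1, -342.7]), 29, 13, np.float32(-89.7), np.float64(51.3), np.int32(38)), (array([ 576.3, -318.4]), 36, 22, np.float32(-79.9), np.float64(51.4), np.int32(79)), (array([ 566.9, -346.2]), 29, 10, np.float32(-71.7
[... 476 characters left out ...]
, -249.3]), 29, 17, np.float32(-82.3), np.float64(51.6), np.int32(46))]
bar/cheek [(array([467.6, 219.3]), 322, 58, np.float32(88.1), np.float64(84.8), np.int32(1528))]
bar [(array([467. , 218.9]), 321, 17, np.float32(87.7), np.float64(85.4), np.int32(1130))]
base [(array([500.4, 201.8]), 326, 65, np.float32(85.8), np.float64(5.3), np.int32(2729)), (array([431.8, 212.6]), 305, 48, np.float32(88.2), np.float64(5.3), np.int32(2143))]
pad [(array([494.4, 220.7]), 46, 36, np.float32(89.7), np.float64(27.1), np.int32(342)), (array([439.1, 222.7]), 45, 31, np.float32(89.2), np.float64(27.2), np.int32(287))]
mat [(array([619.1, 215.9]), 363, 103, np.float32(-89.4), np.float64(1.4), np.int32(6578))]
```

View pics/crop0.png

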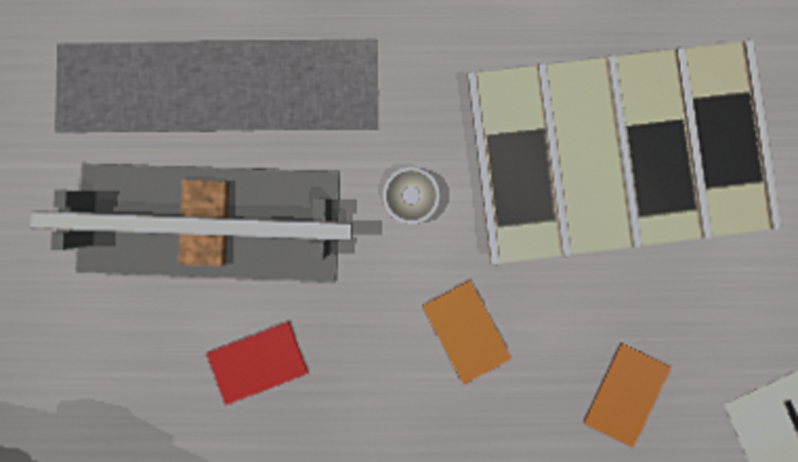

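The crop confirms it: the dark slates lie in lanes 1, 3 and 4, the coloured ones are loose on the bench, and the bar is seated. Starting with the bar.

```bash
cat > act.py <<'E'
from look import *
CAR=(np.array([.468,.2215]),np.radians(-2.1)); RACK=(np.array([.4735,-.2303]),np.radians(6.8)); MAT=np.array([.619,.218])
def xf(fr,x,y): c,s=np.cos(fr[1]),np.sin(fr[1]); return fr[0]+np.array([[c,-s],[s,c]])@[x,y]
def down(a):
    "tool down, jaws along heading a (rad); of the two half turns the one needing less wrist turn"
    z=np.array([np.cos(a),np.sin(a),0]); y=np.array([0,0,-1.]); return np.c_[np.cross(y,z),y,z]
def ori(xy,z,a):
    q0=np.array(env.sense()['joint_positions']); best=None
    for k in (0,np.pi):
        q=solver.inverse_kinematics([*xy,z],down(a+k))
        if q is not None and (best is None or abs(q[6])+.3*abs(q-q0).sum()<best[0]): best=(abs(q[6])+.3*abs(q-q0).sum(),down(a+k))
    return best[1]
def go(xy,z,rate=.15,R=None): env.movel([*xy,z],R,rate)
def st(tag):
    s=env.sense(); print(tag,'t',round(s['t'],1),'p',s['ee_pos'],'F',s['wrist_force'],'w',round(s['gripper_width'],4))
E
python3 - <<'E'
from act import *
a=CAR[1]; b=np.array([.467,.219]); R=ori(b,.2,a)
env.reach([*b,.2],R); st('above'); go(b,.072); st('at')
effector.grasp(30); st('grip')
go(b,.13,.1); st('lift')
go(MAT,.13,.15); go(MAT,.03,.1); go(MAT,.006,.04); st('mat')
effector.release(); st('rel'); go(MAT,.2)
im,P,s=cloud(); X,Y,Z=np.moveaxis(P,-1,0)
print(rect((X>.55)&(X<.7)&(Y>.0)&(Y<.42)&(Z>.01)&(Z<.03),P,100))
E
```

```text
above t 3.4 p [0.4666 0.2206 0.1999] F [ 0.1547 -0.2525 -0.3605] w 0.0919
at t 4.4 p [0.4676 0.2193 0.0726] F [0.5616 0.726  0.3786] w 0.0919
grip t 5.5 p [0.4671 0.219  0.072 ] F [ 1.3051 -0.0812 -0.7499] w 0.0158
lift t 6.2 p [0.4665 0.2189 0.1296] F [-0.272  -0.0554 -2.6017] w 0.0156
mat t 9.3 p [0.6191 0.218  0.006 ] F [ 0.5644  0.4567 -1.9888] w 0.0159
rel t 10.5 p [0.619 0.218 0.006] F [ 0.45    0.0675 -0.4755] w 0.0921
[(array([617.2, 174.2]), 231, 17, np.float32(87.8), np.float64(17.3), np.int32(733))]
```

```bash
cat >> act.py <<'E'
LANE={1:.111,2:.037,3:-.037,4:-.111}
def slate_in_lane(n,fn=None):
    "slate centre in rack frame from depth: dark points above the deck, in the lane"
    im,P,s=cloud(); q=P-[*RACK[0],0]; c,sn=np.cos(RACK[1]),np.sin(RACK[1])
    x=q[...,0]*c+q[...,1]*sn; y=-q[...,0]*sn+q[...,1]*c
    m=(abs(y-LANE[n])<.03)&(x>-.12)&(x<.17)&(P[...,2]>.035)&(P[...,2]<.065)&(im.max(2)<105)
    if m.sum()<200: return None
    print('slate',n,'x',np.percentile(x[m],[1,50,99]),'y',np.percentile(y[m],[1,50,99]),m.sum())
    return (np.percentile(x[m],1)+np.percentile(x[m],99))/2
def push(n,xc,target=-.024):
    a=RACK[1]+np.pi/2; p=xf(RACK,xc+.048+.010+.018,LANE[n]); R=ori(p,.15,a)
    effector.grasp(20); env.reach([*p,.16],R); go(p,.0475,.1); st('behind')
    go(xf(RACK,target+.058,LANE[n]),.0475,.05); st('pushed')
    go(xf(RACK,target+.066,LANE[n]),.0475,.05); go(xf(RACK,target+.066,LANE[n]),.16,.15); effector.release()
def grip(n,x=-.058):
    a=RACK[1]+np.pi/2; p=xf(RACK,x,LANE[n]); R=ori(p,.1,a)
    env.movel([*p,.16],R,.15); go(p,.029,.1); st('at'); effector.grasp(40); st('grip'); go(p,.06,.05); st('lift')
E
python3 - <<'E'
from act import *
x=slate_in_lane(1); print(x)
if x is None or abs(x-.052)>.01: x=.052
a=RACK[1]+np.pi/2
env.movel([.5,-.11,.2],ori([.5,-.11],.2,a),.2)
push(1,x)
s=env.sense(); go(np.array([.42,.0]),.25,.3)
slate_in_lane(1)
im,d,s=snap('scene','push1.png')
cv2.imwrite('pics/push1c.png',cv2.resize(im[150:320,130:400,::-1],None,fx=2.4,fy=2.4))
E
```

```text
slate 1 x [0.009  0.055  0.1014] y [0.0821 0.1109 0.1399] 1176
0.055223326401747125
behind t 17.0 p [ 0.5912 -0.1047  0.0481] F [-0.9505 -0.3571 -0.0431] w 0.0005
pushed t 19.1 p [ 0.4942 -0.116   0.0475] F [ 0.5565 -0.0339 -0.6118] w 0.0004
slate 1 x [-0.0225  0.0005  0.0228] y [0.0815 0.11   0.1395] 581
```

View pics/push1c.png

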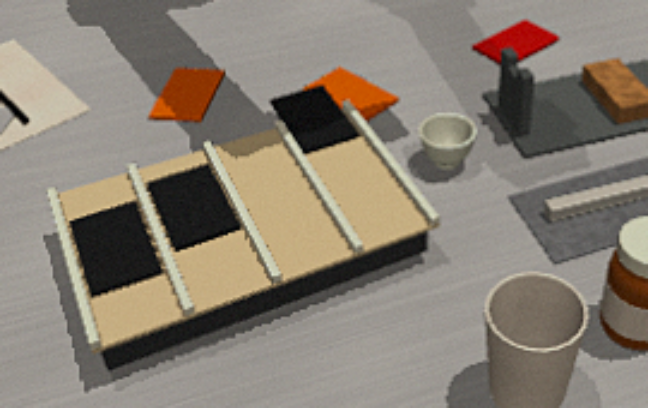

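Slate 1 now overhangs the front edge (crop px 315,118), flat. The bar lies on the mat (600,190) and the bowl is in place. Now I grip slate 1 and place it.

```bash
cat >> act.py <<'E'
def carry_place(k,off=.033):
    s=env.sense(); R=np.array(s['tcp_rot']); d=CAR[1]-RACK[1]; c,sn=np.cos(d),np.sin(d)
    R2=np.array([[c,-sn,0],[sn,c,0],[0,0,1]])@R; p=xf(CAR,-off,0); z=.028+.003+.006*k-.019
    go(s['ee_pos'][:2],.13,.1); env.movel([*p,.13],R2,.15); go(p,z+.025,.1); st('carry'); return p,z
def drop(p,z):
    go(p,z+.0015,.03); st('down'); effector.release(); st('rel'); go(p,.15,.15)
def pile():
    im,P,s=cloud(); X,Y,Z=np.moveaxis(P,-1,0)
    m=(abs(X-.468)<.08)&(abs(Y-.2215)<.08)&(Z>.022)&(Z<.065)&(im.max(2)<105)
    print('pile',rect(m,P,100))
E
python3 - <<'E'
from act import *
grip(1); carry_place(0)
snap('wrist','w1.png'); snap('scene','s1.png')
im=np.vstack([cv2.resize(cv2.imread('pics/w1.png'),(480,300)),cv2.resize(cv2.imread('pics/s1.png')[120:260,280:504],(480,300))])
cv2.imwrite('pics/c1.png',im)
E
```

```text
at t 25.3 p [ 0.4032 -0.127   0.0294] F [ 0.8107  0.2525 -1.0166] w 0.0924
grip t 25.9 p [ 0.4028 -0.1269  0.029 ] F [0.3441 0.5268 0.1006] w 0.0592
lift t 26.6 p [ 0.4028 -0.1267  0.06  ] F [ 0.2021 -0.4783 -1.8352] w 0.0591
carry t 31.1 p [0.4355 0.2228 0.0374] F [-0.6885 -0.0931 -1.2835] w 0.0595
```

View pics/c1.png

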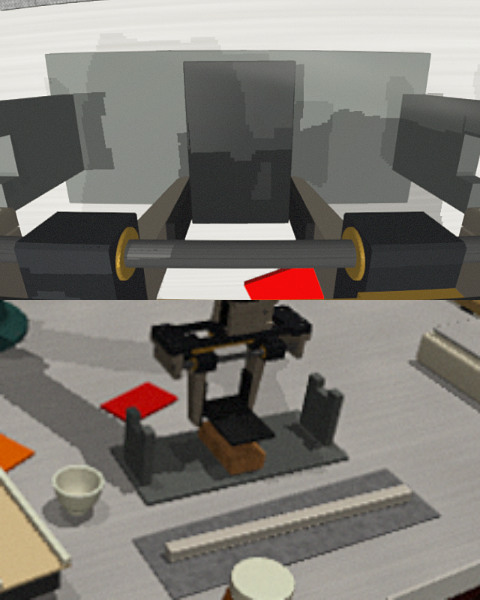

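The slate is held square above the pad (wrist panel: slate at 240,140, centred between the cheeks). I lower it, then run slate 3.

```bash
python3 - <<'E'
from act import *
s=env.sense(); p=xf(CAR,-.033,0); drop(p,.012)
a=RACK[1]+np.pi/2
q=np.array([.55,-.1]); env.movel([*q,.22],ori(q,.22,a),.3)
pile(); x=slate_in_lane(3)
if x is None or abs(x-.0475)>.012: x=.0475
push(3,x); go(np.array([.45,.05]),.25,.3); slate_in_lane(3); pile()
im,d,s=snap('scene'); cv2.imwrite('pics/s2.png',cv2.resize(im[110:320,120:470,::-1],None,fx=2,fy=2))
E
```

```text
down t 32.1 p [0.4351 0.2227 0.0136] F [ 0.2995 -0.1092 -1.2637] w 0.0594
rel t 32.7 p [0.435  0.2227 0.0135] F [-1.0548  0.0315 -0.0993] w 0.092
pile [(array([468.8, 219.6]), 96, 59, np.float32(-2.4), np.float64(33.1), np.int32(1148))]
behind t 38.6 p [ 0.601  -0.2527  0.0482] F [ 0.5317 -0.874  -0.4801] w 0.0004
pushed t 40.5 p [ 0.5118 -0.263   0.0475] F [0.1512 0.738  0.7716] w 0.0003
slate 3 x [-0.0701 -0.0236  0.0227] y [-0.0653 -0.0361 -0.0078] 1161
pile [(array([496.9, 218.6]), 58, 40, np.float32(87.8), np.float64(33.3), np.int32(426))]
```

View pics/s2.png

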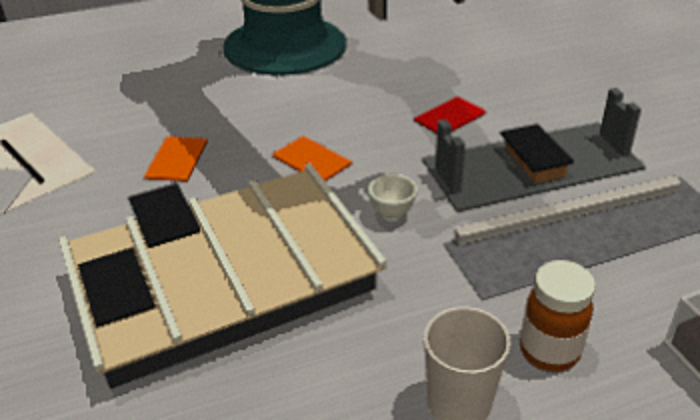

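Slate 1 is flat on the pad (536,150), 2 mm off centre. Slate 3 overhangs its lane (165,213). The bar has been knocked towards the mat's near edge, so I will re-measure it later. Next: place slate 3, then push slate 4.

```bash
python3 - <<'E'
from act import *
grip(3); w=env.sense()['gripper_width']; assert w>.05
p,z=carry_place(1); assert env.sense()['gripper_width']>.05
snap('wrist','w3.png'); drop(p,z)
a=RACK[1]+np.pi/2
q=np.array([.58,-.12]); env.movel([*q,.22],ori(q,.22,a),.3)
pile(); x=slate_in_lane(4)
if x is None or abs(x-.067)>.012: x=.067
push(4,x); go(np.array([.45,.0]),.25,.3); slate_in_lane(4); pile()
im,d,s=snap('scene'); im=im[110:320,120:470,::-1]
cv2.imwrite('pics/s3.png',np.vstack([cv2.resize(im,None,fx=1.3,fy=1.3),cv2.resize(cv2.imread('pics/w3.png'),(455,284))]))
E
```

```text
at t 48.4 p [ 0.4207 -0.2741  0.0295] F [ 0.3328 -0.3083 -0.0504] w 0.0918
grip t 48.9 p [ 0.4203 -0.2737  0.029 ] F [-0.2157  0.794   0.6779] w 0.0594
lift t 49.7 p [ 0.4203 -0.2737  0.06  ] F [-0.2829  0.4173 -1.5323] w 0.0591
carry t 55.0 p [0.4354 0.2228 0.0434] F [ 0.2192 -0.1477 -0.818 ] w 0.0593
down t 56.0 p [0.4354 0.2235 0.0198] F [-0.9727  0.7301  9.5048] w 0.0595
rel t 56.6 p [0.435  0.2227 0.0194] F [-0.3365  0.2854  0.154 ] w 0.0919
pile [(array([468.5, 220.2]), 97, 62, np.float32(-1.2), np.float64(39.1), np.int32(1219))]
behind t 62.7 p [ 0.6291 -0.324   0.0483] F [0.3184 0.1826 0.997 ] w 0.0003
pushed t 65.0 p [ 0.5205 -0.3365  0.0475] F [ 0.5193 -0.5616  0.0223] w 0.0004
slate 4 x [-0.0702 -0.0234  0.0229] y [-0.1401 -0.1105 -0.0819] 1185
pile [(array([468.6, 220.2]), 97, 61, np.float32(-1.5), np.float64(39.1), np.int32(1232))]
```

View pics/s3.png

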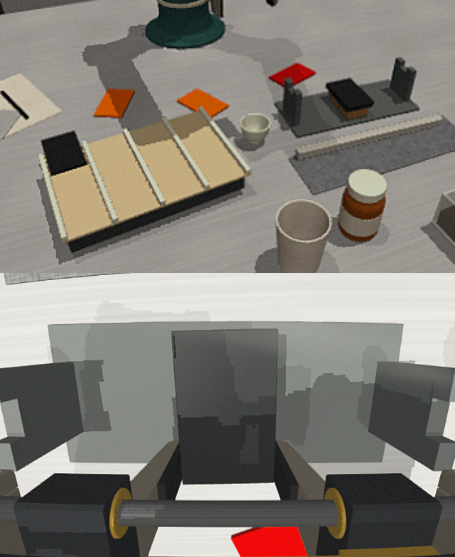

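Two slates are piled flat (top at 39 mm, within 2 mm) and slate 4 overhangs. I place it and measure the bar.

```bash
python3 - <<'E'
from act import *
grip(4); assert env.sense()['gripper_width']>.05
p,z=carry_place(2); assert env.sense()['gripper_width']>.05
drop(p,z+.001)
q=np.array([.42,-.1]); go(q,.25,.3); pile()
im,P,s=cloud(); X,Y,Z=np.moveaxis(P,-1,0)
print('bar',rect((X>.54)&(X<.7)&(Y>.0)&(Y<.42)&(Z>.011)&(Z<.03),P,100))
cv2.imwrite('pics/t4.png',cv2.resize(im[130:290,120:400,::-1],None,fx=2.5,fy=2.5))
E
```

```text
at t 73.2 p [ 0.4295 -0.3477  0.0296] F [ 0.0943  0.0636 -0.0057] w 0.0919
grip t 73.8 p [ 0.4291 -0.3473  0.029 ] F [-0.0499  0.2658  0.5694] w 0.0593
lift t 74.6 p [ 0.4291 -0.3472  0.06  ] F [-0.2855 -1.2828 -1.4734] w 0.0591
carry t 80.3 p [0.4355 0.2228 0.0494] F [ 0.3683 -0.6621 -1.5913] w 0.0591
down t 81.2 p [0.4372 0.2234 0.0286] F [-2.5481 -1.0973 25.9448] w 0.06
rel t 81.9 p [0.4349 0.2226 0.0264] F [-0.4168 -0.2585  0.3773] w 0.0919
pile [(array([470. , 220.2]), 99, 61, np.float32(-2.9), np.float64(45.1), np.int32(1277))]
bar [(array([579.9, 210.6]), 318, 16, np.float32(87.9), np.float64(17.4), np.int32(1002))]
```

View pics/t4.png

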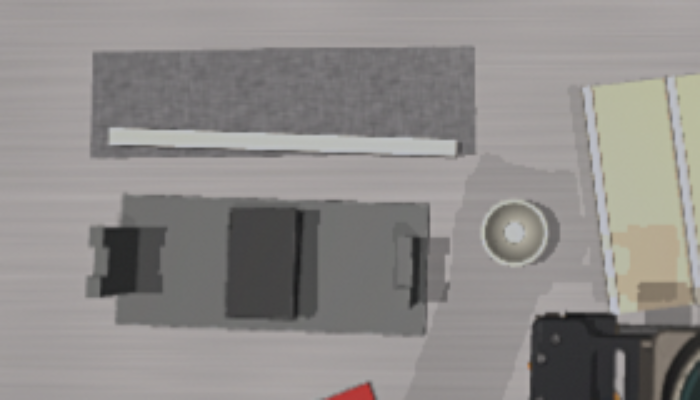

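Three slates are piled squarely (263,262) with the top at 45 mm, as expected. The bar (283,141) is close to the carrier, so I grip with the jaws shifted +x to keep the fingers clear of the base plate. Then I check it above the notches.

```bash
python3 - <<'E'
from act import *
im,P,s=cloud(); X,Y,Z=np.moveaxis(P,-1,0)
print('cheeks',rect((X>.4)&(X<.54)&(Y>.05)&(Y<.4)&(Z>.072)&(Z<.09),P,15))
b=np.array([.580+.024,.2105]); a=CAR[1]
R=ori(b,.2,a); env.reach([*b,.25],R); go(b,.05,.15); go(b,.0045,.06); st('at'); effector.grasp(40); st('grip')
go(b,.14,.1); st('lift'); assert env.sense()['gripper_width']>.012
c=xf(CAR,0,0)+[0,-.0]; go(c,.14,.12); env.pause(.3); st('over')
im,P,s=cloud(); X,Y,Z=np.moveaxis(P,-1,0)
m=(abs(X-.468)<.03)&(Y>.03)&(Y<.4)&(Z>.145)&(Z<.165); print('bar',rect(m,P,20)); print(np.nanpercentile(Y[m],[.2,99.8]))
im,d,s=snap('scene'); cv2.imwrite('pics/s5.png',cv2.resize(im[80:280,260:560,::-1],None,fx=2.2,fy=2.2))
E
```

```text
cheeks [(array([492.4, 351. ]), 17, 14, np.float32(-0.3), np.float64(80.7), np.int32(68)), (array([484. ,  90.8]), 17, 11, np.float32(-0.5), np.float64(81.4), np.int32(54)), (array([452.7, 352.3]), 17, 14, np.float32(-2.6), np.float64(81.1), np.int32(70)), (array([442.7,  92.5]), 17, 12, np.float32(-1.2), np.float64(81.4), np.int32(55))]
at t 88.0 p [0.6043 0.2104 0.0047] F [0.7905 1.0616 0.6987] w 0.0918
grip t 89.1 p [0.6042 0.2105 0.0045] F [-0.9027 -0.229  -0.165 ] w 0.0155
lift t 90.7 p [0.6036 0.2104 0.1393] F [-0.5339 -0.7496 -3.1205] w 0.0159
over t 92.2 p [0.4683 0.2213 0.1399] F [-0.6543  0.9459 -1.9334] w 0.0156
bar [(array([458.6, 140.7]), 157, 41, np.float32(83.4), np.float64(152.7), np.int32(773))]
[0.0614 0.2315]
```

View pics/s5.png

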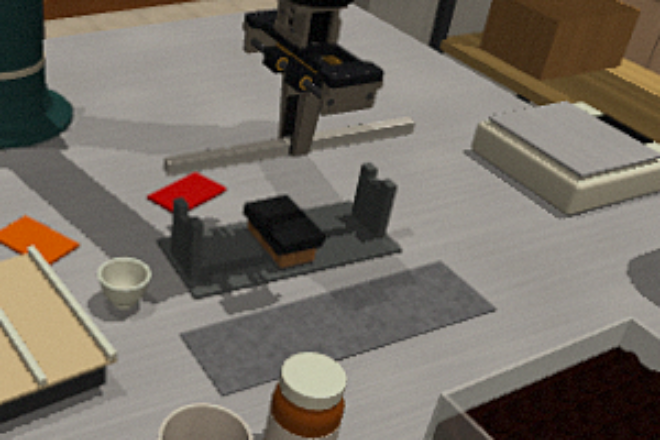

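The bar is level and held at its middle; its end at y = 0.061 puts the centre at 0.221. The cheeks give the carrier centre (0.468, 0.2216), yaw −2.0°, which agrees. Lowering.

```bash
python3 - <<'E'
from act import *
c=xf(CAR,0,0); go(c,.09,.08); go(c,.0735,.03); st('seat'); effector.release(); st('rel'); go(c,.2,.12)
q=np.array([.42,-.12]); go(q,.3,.3); env.pause(.5); st('off')
im,P,s=cloud(); X,Y,Z=np.moveaxis(P,-1,0); k=(X>.38)&(X<.56)&(Y>.04)&(Y<.4)
print('bar',rect(k&(Z>.0825),P,60)); 
m=k&(Z>.03)&(Z<.06)&(im.max(2)<105); print('pile halves',rect(m,P,60))
im2,d,s=snap('scene'); cv2.imwrite('pics/s6.png',np.vstack([cv2.resize(im2[100:280,260:560,::-1],(600,360)),cv2.resize(im[180:290,120:400,::-1],(600,236))]))
E
```

```text
seat t 93.8 p [0.4681 0.2214 0.0735] F [-0.5086  0.8627 -2.695 ] w 0.0154
rel t 95.0 p [0.468  0.2215 0.0735] F [0.0353 0.1182 0.4826] w 0.0922
off t 98.3 p [ 0.42   -0.1199  0.3   ] F [-0.5136  0.2289 -0.6817] w 0.0922
bar [(array([467.6, 221. ]), 318, 17, np.float32(87.6), np.float64(85.3), np.int32(1152))]
pile halves [(array([497. , 219.1]), 60, 44, np.float32(88.6), np.float64(45.2), np.int32(572)), (array([438.8, 221.1]), 59, 36, np.float32(86.7), np.float64(45.1), np.int32(454))]
```

View pics/s6.png

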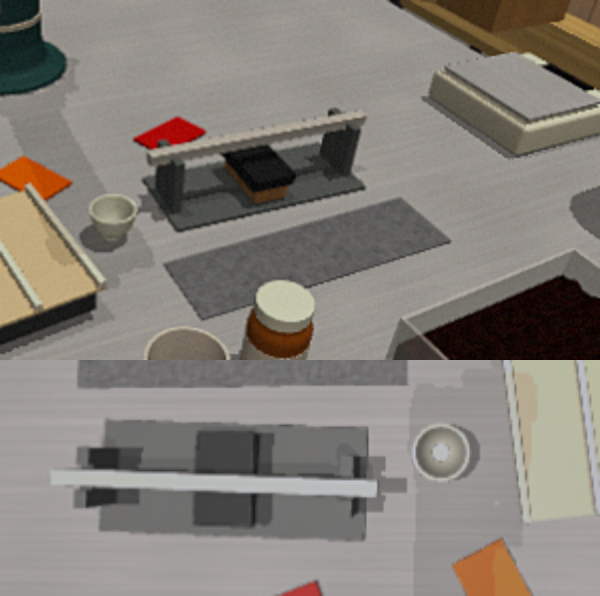

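The bar is seated in both notches (top at 85.3 mm, as at the start, and centred). The pile is flat and the arm is clear.

```bash
python3 -c "
from station import workorder; print(workorder.finish_job())"
```

```text
the job is handed in; nothing more can be done
None
```

The job is done and handed in at about 98 s of the 210 s allowed; the hand-in reports no verdict.

I laid the bar on the mat, then pushed out, gripped and piled the three slates present (lanes 1, 3 and 4; lane 2 was empty). The bar then went back across the carrier.

**Last checks (top and scene cameras):**
- **Pile:** it is flat, with its top at 45 mm (46 mm expected for three slates). It lies about 2 mm from the pad centre and within about 2° of square.
- **Bar:** its centre is at (0.468, 0.221) against a carrier centre of (0.468, 0.2216). Its height is the same as at the start, and it sits in both notches, square to the carrier.
- **Rest of the scene:** the bowl, jar and cup look undisturbed in the pictures; I did not re-measure their positions. The arm is open and clear.

**Irregularities:**
- The bar was knocked about 4 cm towards the near edge of the mat while I was handling the slates. I re-measured it and gripped with the fingers offset to stay clear of the carrier.
- The third slate met the pile a little early while still held, with about 26 N at the wrist, which is within the limit.

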